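# Push the wick pin home in the mould end block

### The job

Lay the thinner of the two wood-handled wick pins in the V runway of the mould end block, tip towards the bore but still outside it, and let go of it there. Swing the little gate aside from the bore by its lever (before or after that), then push the pin along the runway from its tail until it is fully home, the front of its handle against the block. Leave the thicker pin, the standing candle, the spool and the empty mould alone.

Things in the scene. Friction and masses are not known exactly. Their poses are not given: they have to be found in the camera images.
- thin_pin: the wick pin to fit, loose, 150 mm, 0.14 kg: octagonal light-wood handle 100 mm long, 22 mm across flats, then a steel pin 10 mm in diameter, 50 mm long. Origin on the handle's underside at mid-length, 11 mm below the axis as it first lies (fixed to that flat if rolled); x runs to the tip: tail at x = -50, front shoulder +50, tip +100 mm; z up
- thin_pin_tip (a point): the end of the thin pin's steel tip, on the pin's axis
- thick_pin: the wrong pin, loose, to be left lying: same handle and length, but its steel pin is 16 mm in diameter and does not fit the bore. Same axes as thin_pin.
- end_block: mould end block, screwed down. Origin on the table below the bore's mouth; x = pushing direction, z up. Base plate 80 x 10 mm, x = -195 to 60 mm; block x = 0 to 45, 56 wide, 96 high. V runway 44 mm wide, top edges z = 42, holds the handle's axis in line with the bore (z = 46); it runs x = -185 to -136 and -92 to -9; the gap between, free down to z = 10, is for the fingers
- bore (a point): centre of the mouth of the 12 mm through bore on the block's front face, 46 mm above the table; x points into the bore, 45 mm long
- gate (a joint): swing of the flap (26 mm wide, 4 thick) in front of the bore, rad: 0 = hanging over it, 1.6 = fully aside; above 0.9 it clears the handle. It turns about a line along end_block's x through x = -5, y = 0, z = 80 mm; opening swings the lever above to end_block's +y and the flap to -y. It stays where left
- gate_lever (a point): the round black knob at the end of the gate's lever, 14 mm in diameter, 16 mm long along x, 46 mm from the gate's axis (straight above it at gate = 0); the lever is a flat bar 10 mm wide
- candle: loose standing pillar candle, 48 mm in diameter, 285 mm tall, behind the runway; origin at the centre of its base
- spool: loose standing spool of wick cord, 60 mm across, 66 mm tall, in front of the runway; its axis stands at y = +22 mm of its origin, on the table
- mould: loose empty candle mould standing upright, a grey aluminium tube 49 mm in diameter on a 61 mm foot, 220 mm tall; origin at the centre of its foot
Not all that is in view belongs to the job. What is shaped like the thin_pin but black or green is not meant.

How it is judged:
On the way:
1. the thin pin lies in the V runway, in line with the bore and its tip still outside it, let go by the fingers (x of thin_pin_tip in the frame of bore between -0.1 and 0 m and y of thin_pin_tip in the frame of bore between -0.005 and 0.005 m and z of thin_pin_tip in the frame of bore between -0.005 and 0.005 m and angle between the x axis of thin_pin and the x axis of bore, either way round below 0.06 rad and contact force between the fingers and thin_pin below 0.05 N and linear speed of thin_pin below 0.02 m/s), for 0.2 s.
At the end, for the whole second after the job is handed in: The thin pin rests in the bore with its tip at least 46 mm past the mouth (handle within 4 mm of the block's face), on the bore's axis within 3 mm, and still (x of thin_pin_tip in the frame of bore above 0.046 m and y of thin_pin_tip in the frame of bore between -0.003 and 0.003 m and z of thin_pin_tip in the frame of bore between -0.003 and 0.003 m and angle between the x axis of thin_pin and the x axis of bore, either way round below 0.06 rad and linear speed of thin_pin below 0.01 m/s); the robot touches nothing.
It fails at once if the thicker pin is moved by more than 30 mm (distance of thick_pin from where it was at the start of the episode above 0.03 m).
It fails at once if the candle is moved by more than 30 mm or tipped (distance of candle from where it was at the start of the episode above 0.03 m or angle between candle's own z axis and vertical above 0.3 rad).
It fails at once if the spool is moved by more than 30 mm (distance of spool from where it was at the start of the episode above 0.03 m).
It fails at once if the empty mould is moved by more than 30 mm or tipped (distance of mould from where it was at the start of the episode above 0.03 m or angle between mould's own z axis and vertical above 0.3 rad).
It also fails if it takes over 58 s, if anything falls off the work surface, if the arm or the gripper's body presses on something with over 40 N, if the wrist force passes 120 N, or if a joint passes its speed limit or range.

### The arm

A 7-joint arm with a two-finger parallel gripper is mounted at the origin on a cart in front of the work surface, level with it; the furniture and walls round the work are solid. World frame = base frame: x ahead of the robot, y to its left, z up, the work surface at z = 0. Lengths are in m, angles in rad, forces in N, time in s.
With the tool pointing down it reaches from about 0.425 to 0.95 m from the base axis. Payload 4.7 kg.
Tool frame: the origin (TCP) lies between the finger pads; the fingertips stand 25 mm ahead of it and the grasp point (between the pads) lies 6 mm ahead of it; x points along the fingers, z is the direction in which the jaws open and shut, and the axes are right-handed (so a half turn about x gives the same grasp; the last joint's range is limited). The gripper opens to 85 mm and grips with 20 to 120 N. Pads are 22 mm wide; open, the fingers measure 114 mm over their backs; the gripper's body (76 mm by 85 mm) begins 54 mm behind the grasp point. The pads swing forward as they close: fully open they stand 13 mm farther back than shut.
Start: joints at [1.164, 0.469, -0.049, 1.532, 0.024, 1.141, -0.082], TCP at [0.249, -0.627, 0.256] pointing down, gripper open.
Joint ranges: [-2.59, 2.59], [-0.33, 1.99], [-1.39, 1.29], [0.1, 2.45], [-1.04, 4.18], [0.21, 1.99], [-2.66, 2.66]. Speed limits (rad/s): [2.57, 2.57, 3.14, 3.14, 3.14, 3.14, 3.14].

### API

Orientations are given as a 3x3 rotation matrix whose columns are the frame's x, y, z axes.
In Python, from rig import * gives the robot as it stands. Calls block until the motion is done:
- movep(position, orientation): joint-space move of the TCP to a pose.
- move_l(position, attitude=None, feed=0.15, until_force=None): straight line of the TCP; attitude=None keeps the orientation; feed is the mean speed in m/s. With until_force (N) it stops when the force on the tool has changed by that much, and returns True; else False.
- move_joints(angles): joint-space move.
- command_gripper(opening, newtons=None): finger opening in m; newtons is the grip in N (None keeps the last); returns when the fingers have stopped.
- sleep(seconds).
- inverse_kinematics(position, orientation): joint angles nearest the present ones, or None.
- sense(): the state.
- camera(name): name is "side" or "top"; returns (picture, depth): 384x512x3 uint8, red, green, blue; 384x512 float32, m along the optical axis (not along the pixel's ray), 0 where there is no reading.
- camera_params(name): a dict with "K" (3x3 intrinsics, pixels), "dist" ([k1, k2, p1, p2, k3] as OpenCV has them; the pictures are not rectified), "position" and "rotation" of the camera in the world. Camera axes: x right, y down, z forward; pixel columns grow to the right and rows downward; lengths in m; the calibration is good to about 2 mm. A picture is of the moment at which its call begins. camera_params takes no time and is no camera call.
A pose or a line that the arm cannot do raises Unreachable and nothing moves.
- finish_job(): hands the job in, once; it reports no verdict.
The state is a dict: "time_s": time; "joint_pos": joint angles; "qd": joint speeds; "joint_efforts": joint torques, N m; "position": TCP position; "tcp_rot": TCP orientation; "wrist_force": force on the tool from outside, world axes, zero at the start; "ft_torque": the same for the moment, N m; "finger_gap": finger opening in m.
Only numpy, scipy, OpenCV 4.12 (cv2) and the standard library are available. Lean on these libraries where they do the work, as an engineer would, in place of code of your own. Each camera call takes 0.05 s, during which the arm holds its last target. There are 200 camera calls.

## Working session

There is one attempt and no reset: what is moved stays moved. The work goes in short steps, each a Python script; the robot and the scene stay as the last script left them, time stands still between calls to the robot, and variables do not carry over. Pictures are saved under pics/ and viewed, about 8 in all and at most 12, crops included, and the job is handed in when it is done.

```bash
ls; mkdir -p pics; python3 - <<'E'
from rig import *
import cv2, numpy as np
for n in("side","top"):
    p,d=camera(n); cv2.imwrite(f"pics/{n}0.png",p[...,::-1]); np.savez(f"{n}0.npz",p=p,d=d)
    c=camera_params(n); print(n,c)
print(sense()["time_s"])
E
```

```text
pics
side {'K': array([[377.09318928,   0.        , 259.17334225],
       [  0.        , 377.09318928, 193.05066479],
       [  0.        ,   0.        ,   1.        ]]), 'dist': array([-0.10065794,  0.        ,  0.        ,  0.        ,  0.        ]), 'position': array([0.20156054, 0.71830748, 0.84816807]), 'rotation': array([[-0.86230951, -0.34151656,  0.37388335],
       [-0.50632128,  0.57009862, -0.64701339],
       [ 0.00781541, -0.74723089, -0.66451856]])}
top {'K': array([[357.69197575,   0.        , 251.7433336 ],
       [  0.        , 357.69197575, 193.15217547],
       [  0.        ,   0.        ,   1.        ]]), 'dist': array([-0.05385706,  0.        ,  0.        ,  0.        ,  0.        ]), 'position': array([ 5.41521839e-01, -2.71501308e-04,  1.11909949e+00]), 'rotation': array([[ 0.007241  , -0.99762275,  0.06853046],
       [-0.99989049, -0.00810789, -0.01237999],
       [ 0.0129062 , -0.06843331, -0.99757221]])}
0.1
```

View pics/top0.png

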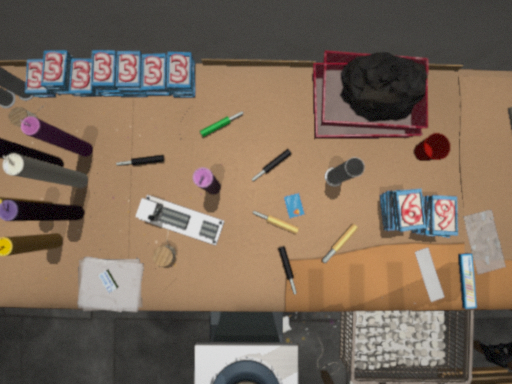

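View pics/side0.png

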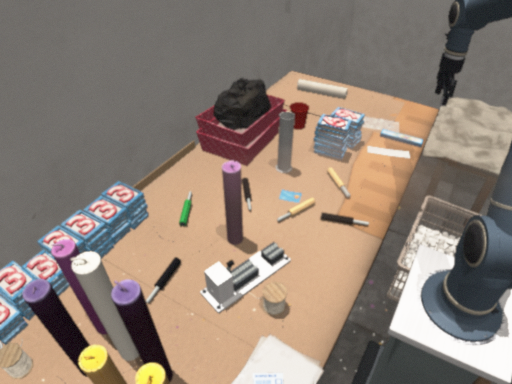

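Top view: the wood pins are at about (275,222) and (340,243), and the end block is at (180,220) with its block at the left end. I'll enlarge these areas.

```bash
python3 - <<'E'
import cv2, numpy as np
t=cv2.imread("pics/top0.png"); s=cv2.imread("pics/side0.png")
r=lambda im,x,y,w,h,W,H: cv2.resize(im[y:y+h,x:x+w],(W,H),interpolation=cv2.INTER_CUBIC)
a=r(t,130,185,100,75,400,300); b=r(t,245,195,120,90,400,300)
c=r(s,195,235,100,75,400,300); d=r(s,265,160,100,75,400,300)
cv2.imwrite("pics/z0.png",np.vstack([np.hstack([a,b]),np.hstack([c,d])]))
E
```

```text
(no output)
```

View pics/z0.png

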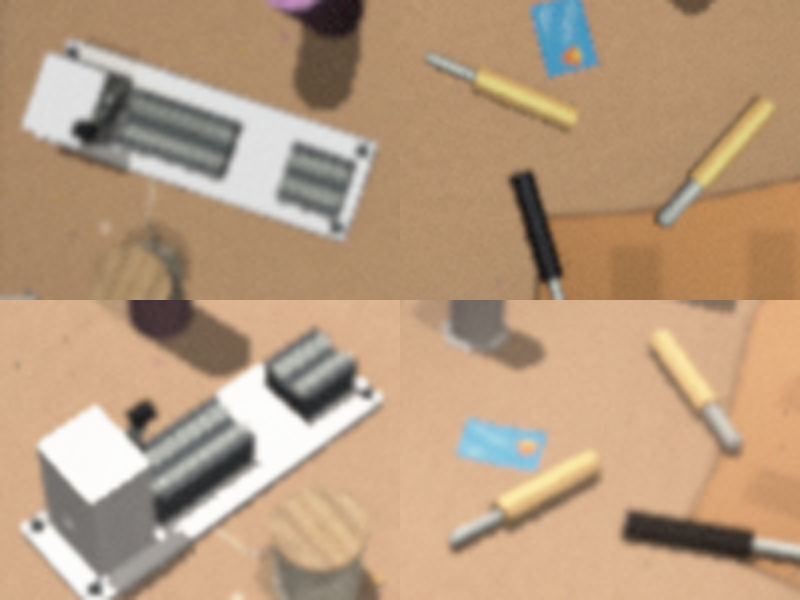

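The pin at (275,222) has the visibly thinner steel, so it is the thin one; the pin at (340,243) is thicker. Next I'll measure both from the point clouds.

```bash
cat > h.py <<'E'
import cv2, numpy as np
from rig import *
def cloud(n,d):
    c=camera_params(n); h,w=d.shape
    uv=np.stack(np.meshgrid(np.arange(w),np.arange(h)),-1).reshape(-1,1,2).astype(float)
    r=cv2.undistortPoints(uv,c["K"],c["dist"]).reshape(h,w,2)
    P=np.dstack([r*d[...,None],d])@c["rotation"].T+c["position"]
    P[d<=0]=np.nan
    return P
def ray(n,u,v,z):
    c=camera_params(n); r=cv2.undistortPoints(np.array([[[u,v]]],float),c["K"],c["dist"])[0,0]
    D=c["rotation"]@np.array([*r,1]); return c["position"]+D*(z-c["position"][2])/D[2]
E
cat > m.py <<'E'
from h import *
f=lambda a:np.round(np.asarray(a)*1000,1).tolist()
S={n:np.load(n+"0.npz") for n in("side","top")}
for n in S:
    p=S[n]["p"];P=cloud(n,S[n]["d"]);hsv=cv2.cvtColor(p,cv2.COLOR_RGB2HSV)
    print(n,"table z med",np.nanmedian(P[...,2][(abs(P[...,0]-.5)<.15)&(abs(P[...,1])<.3)]))
    wood=cv2.inRange(hsv,(18,70,130),(32,255,255))
    k,l,st,ce=cv2.connectedComponentsWithStats(wood)
    for i in range(1,k):
        if 40<st[i,4]<600: 
            q=P[l==i]; q=q[~np.isnan(q[:,0])]
            if len(q)<20: continue
            r=np.array([ray(n,u,v,.011) for v,u in np.argwhere(l==i)])[:,:2]
            m,(a,b),an=cv2.minAreaRect((r*1000).astype(np.float32))
            print(" wood",ce[i].round(),st[i,4],"z",f(np.nanpercentile(q[:,2],[10,50,90])),"rect",np.round(m,1),round(a,1),round(b,1),round(an,1))
    z=P[...,2]; near=(abs(P[...,0]-.48)<.13)&(P[...,1]>.05)&(P[...,1]<.4)
    white=(hsv[...,1]<45)&(hsv[...,2]>150)
    for lo,hi,nm in((.004,.016,"plate"),(.088,.104,"blocktop")):
        q=P[white&near&(z>lo)&(z<hi)]
        m,(a,b),an=cv2.minAreaRect((q[:,:2]*1000).astype(np.float32)); print(nm,len(q),np.round(m,1),round(a,1),round(b,1),round(an,1), f(np.median(q[:,2])))
    q=P[near&(z>.104)&(z<.14)]; rgb=p[near&(z>.104)&(z<.14)]; dk=rgb.sum(1)<200
    print("knob",dk.sum(),f(np.median(q[dk],0)),f(q[dk].min(0)),f(q[dk].max(0)))
    px=np.argwhere(near&(z>.104)&(z<.14)&(p.sum(2)<200)); print(px.mean(0))
    nr=(P[...,0]>.25)&(P[...,0]<.8)&(abs(P[...,1])<.45)&(z>.06)&(z<.4)
    k,l,st,ce=cv2.connectedComponentsWithStats(nr.astype(np.uint8))
    for i in range(1,k):
        if st[i,4]>60: q=P[l==i]; print(" tall",ce[i].round(),f(np.percentile(q,5,axis=0)),f(np.percentile(q,95,axis=0)))
E
python3 m.py
```

```text
side table z med 0.0013674147640440615
 wood [335. 176.] 98 z [1.6, 19.5, 22.0] rect [ 489.2 -315.7] 19.8 100.7 47.0
 wood [301. 205.] 121 z [-0.8, 19.4, 22.0] rect [ 526.3 -119. ] 104.4 19.3 67.5
 wood [150. 374.] 568 z [245.4, 247.9, 250.4] rect [576.3 543.8] 68.3 48.0 32.5
plate 1020 [446.5 243.1] 272.9 273.9 72.2 9.4
blocktop 390 [562.8 289.7] 46.5 58.4 71.4 95.5
knob 22 [537.8, 271.1, 127.9] [533.9, 264.8, 120.3] [542.8, 275.9, 133.3]
[263.59090909 229.95454545]
 tall [280. 135.] [648.1, -387.4, 63.9] [789.5, -222.2, 214.2]
 tall [330. 133.] [514.1, -443.9, 64.0] [616.9, -414.0, 137.4]
 tall [233. 195.] [613.0, 96.6, 75.2] [650.6, 130.7, 270.5]
 tall [220. 276.] [532.7, 266.3, 65.5] [588.1, 316.5, 124.8]
 tall [274. 292.] [403.9, 223.7, 62.7] [450.9, 272.7, 67.5]
top table z med 0.001454406420816401
 wood [282. 224.] 209 z [16.8, 20.6, 24.0] rect [ 522.8 -109. ] 104.2 22.7 65.7
 wood [345. 237.] 213 z [16.7, 21.0, 24.4] rect [ 483.7 -304.3] 23.2 102.2 47.8
 wood [  5. 246.] 217 z [246.3, 248.8, 251.9] rect [445.6 755.1] 62.6 39.5 2.5
plate 1116 [444.2 242.6] 265.7 277.1 70.6 9.6
blocktop 289 [561.2 290.2] 46.2 56.2 72.4 96.1
knob 22 [541.2, 262.4, 130.1] [533.0, 258.4, 106.1] [546.9, 271.0, 133.9]
[217.36363636 151.86363636]
 tall [355. 135.] [782.1, -437.5, 86.8] [791.3, -202.9, 93.8]
 tall [348. 170.] [648.9, -298.1, 77.6] [696.0, -249.1, 219.2]
 tall [205. 180.] [613.3, 84.3, 101.1] [654.2, 125.1, 274.3]
 tall [398. 210.] [516.4, -447.0, 65.7] [617.1, -415.6, 139.0]
 tall [148. 210.] [535.4, 259.7, 75.9] [586.8, 310.6, 127.7]
 tall [162. 256.] [404.5, 221.4, 63.3] [453.6, 270.9, 69.8]
```

```bash
cat > m2.py <<'E'
from h import *
f=lambda a:np.round(np.asarray(a)*1000,1).tolist()
for n in("side","top"):
    S=np.load(n+"0.npz");p=S["p"];P=cloud(n,S["d"]);z=P[...,2];hsv=cv2.cvtColor(p,cv2.COLOR_RGB2HSV)
    near=(abs(P[...,0]-.5)<.13)&(P[...,1]>.05)&(P[...,1]<.36)
    m=(near&(hsv[...,1]<60)&(hsv[...,2]>150)&(z>.004)&(z<.018)).astype(np.uint8)
    m=cv2.morphologyEx(m,cv2.MORPH_OPEN,np.ones((2,2)))
    k,l,st,ce=cv2.connectedComponentsWithStats(m); i=[j for j in range(1,k) if st[j,4]>40]
    q=np.array([ray(n,u,v,.010) for v,u in np.argwhere(np.isin(l,i))])[:,:2]
    print(n,"plate",cv2.minAreaRect((q*1000).astype(np.float32)))
    r=near&(z>.025)&(z<.046)&(hsv[...,1]<60)
    q=P[r][:,:2]; 
    q=q[((q-[.555,.269])@[.31,.95])<-.012]; c=q.mean(0); w,V=np.linalg.eigh(np.cov((q-c).T)); print("runway",len(q),f(c),np.degrees(np.arctan2(V[1,1],V[0,1])), cv2.minAreaRect((q*1000).astype(np.float32)))
    # steel widths: profile across the pin at 25 mm ahead of shoulder
    for c,yaw in(((.5228,-.109),65.7),((.4837,-.3043),47.8+180)):
        a=np.radians(yaw); e=np.array([np.cos(a),np.sin(a)])
        if yaw>200: e=np.array([np.cos(np.radians(47.8-90+0)),0]) if 0 else e
        L=(P[...,:2]-c)@e; T=(P[...,:2]-c)@[-e[1],e[0]]
        for lo,hi in((.06,.095),(-.095,-.06)):
            s=(L>lo)&(L<hi)&(abs(T)<.02)&(hsv[...,1]<60); print("  steel px",yaw,lo,s.sum(),"max z",f(np.nanpercentile(z[s],[50,90])) if s.any() else "")
print(sense()["tcp_rot"].round(2).tolist() if hasattr(sense()["tcp_rot"],"round") else sense()["tcp_rot"])
E
python3 m2.py
```

```text
side plate ((529.4177856445312, 207.25314331054688), (257.9254150390625, 82.472412109375), 71.32544708251953)
runway 815 [513.5, 188.8] 99.39623824094565 ((513.1506958007812, 188.42965698242188), (142.95840454101562, 239.1527099609375), 28.753437042236328)
  steel px 65.7 0.06 41 max z [12.2, 16.3]
  steel px 65.7 -0.095 0 max z 
  steel px 227.8 0.06 0 max z 
  steel px 227.8 -0.095 0 max z Traceback (most recent call last):
  File "m2.py", line 9, in <module>
    q=np.array([ray(n,u,v,.010) for v,u in np.argwhere(np.isin(l,i))])[:,:2]
                ~~~^^^^^^^^^^^^
  File "h.py", line 11, in ray
    c=camera_params(n); r=cv2.undistortPoints(np.array([[[u,v]]],float),c["K"],c["dist"])[0,0]
ValueError: time passes only in moves, steps and waits
```

```bash
sed -i 's/^def ray/from functools import lru_cache\ncamera_params=lru_cache(camera_params)\ndef ray/' h.py
sed -i '/if yaw>200/d; s/47.8+180/137.8/; s/^    r=near.*$//; s/^    q=P\[r\].*$//; s/^    q=q\[((q.*$//' m2.py; python3 m2.py
```

```text
side plate ((529.4177856445312, 207.25314331054688), (257.9254150390625, 82.472412109375), 71.32544708251953)
  steel px 65.7 0.06 41 max z [12.2, 16.3]
  steel px 65.7 -0.095 0 max z 
  steel px 137.8 0.06 35 max z [15.8, 17.9]
  steel px 137.8 -0.095 0 max z 
top plate ((530.1210327148438, 201.23178100585938), (252.09503173828125, 80.75414276123047), 71.18445587158203)
  steel px 65.7 0.06 41 max z [14.2, 18.4]
  steel px 65.7 -0.095 0 max z 
  steel px 137.8 0.06 57 max z [17.9, 20.3]
  steel px 137.8 -0.095 0 max z 
[[-0.0, 0.93, 0.37], [0.0, 0.37, -0.93], [-1.0, -0.0, -0.0]]
```

```bash
cat >> h.py <<'E'
YB=np.radians(71.3); EX=np.array([np.cos(YB),np.sin(YB),0]); EY=np.array([-EX[1],EX[0],0]); M=np.array([.5538,.2687,0])
def B(x,y,z): return M+EX*x+EY*y+np.array([0,0,z])
def R(a):  # tool down, jaw axis at yaw a
    x=np.array([0,0,-1.]); z=np.array([np.cos(a),np.sin(a),0]); return np.column_stack([x,np.cross(z,x),z])
E
cat > pick.py <<'E'
from h import *
yp=np.radians(66.3); g=np.array([.5254,-.1045,0]); Rp=R(yp-np.pi/2)
for p,r in((g+[0,0,.14],Rp),(B(-114,0,0)*0+B(-.114,0,.13),R(YB-np.pi/2)),(B(-.015,-.03,.14),R(YB)),(B(-.015,-.03,.14),R(YB-np.pi)),(B(-.19,0,.1),R(YB-np.pi/2))):
    q=inverse_kinematics(p,r); print(None if q is None else np.round(q,2))
movep(g+[0,0,.12],Rp); print(sense()["time_s"])
move_l(g+[0,0,.029],feed=.12,until_force=12)
s=sense(); print(s["position"],s["wrist_force"])
command_gripper(0.0,40); s=sense(); print(s["finger_gap"],s["time_s"])
move_l(g+[0,0,.13],feed=.15); s=sense(); print(s["finger_gap"],s["time_s"],s["wrist_force"])
for n in("side","top"):
    p,d=camera(n); np.savez(n+"1.npz",p=p,d=d); cv2.imwrite(f"pics/{n}1.png",p[...,::-1])
E
python3 pick.py; python3 - <<'E'
import cv2,numpy as np
s=cv2.imread("pics/side1.png");t=cv2.imread("pics/top1.png")
cv2.imwrite("pics/z1.png",np.hstack([cv2.resize(s[130:250,220:340],(400,400),interpolation=2),cv2.resize(t[160:280,220:340],(400,400),interpolation=2)]))
E
```

```text
[ 0.51  0.43 -0.49  1.96  0.27  0.82 -0.55]
[ 0.34  0.6  -0.97  1.93  0.62  0.94 -1.26]
[ 0.23  0.77 -1.07  1.72  0.74  1.11  0.17]
[-0.84  0.55  0.53  1.79 -0.35  0.89 -2.06]
[ 0.32  0.5  -0.74  2.05  0.49  0.76 -1.04]
2.275
[ 0.52597314 -0.10451862  0.02952732] [-0.34466762 -0.24692157 -0.58433618]
0.020686826520205166 3.7833
0.021010983922047886 4.6083 [-0.13704956 -0.42526602 -0.62091833]
```

View pics/z1.png

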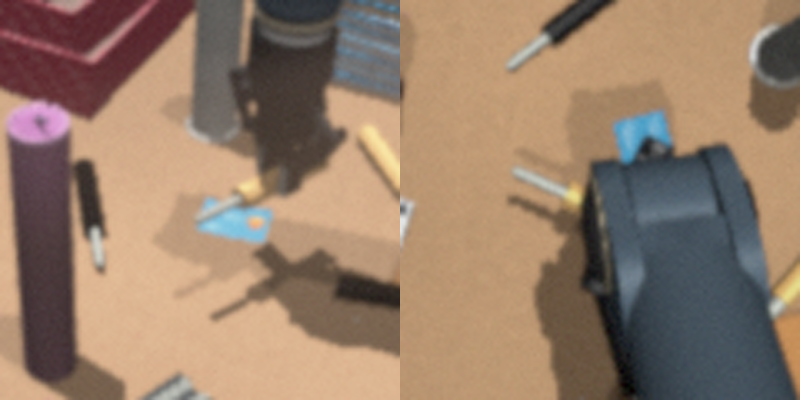

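The pin is held level. Its tip is at about (254.5,211.6) in top and (279,195.4) in side. I'll check the tip position in the grip, then carry and lay it.

```bash
cat > lay.py <<'E'
from h import *
s=sense(); o=s["position"]; yp=np.radians(66.3); e=np.array([np.cos(yp),np.sin(yp),0]); n=np.array([-e[1],e[0],0])
T=[ray("top",254.5,211.6,.112),ray("side",279.1,195.4,.112)]
for t in T: print("tip along/across",((t-o)@e).round(4),((t-o)@n).round(4))
Rb=R(YB-np.pi/2)
move_l(B(-.114,0,.135),Rb,feed=.2); print(sense()["time_s"])
hit=move_l(B(-.114,0,.063),feed=.08,until_force=6)
s=sense(); print(hit,s["position"],s["wrist_force"],s["time_s"])
command_gripper(.045); 
for k in("top","side"):
    p,d=camera(k); np.savez(k+"2.npz",p=p,d=d); cv2.imwrite(f"pics/{k}2.png",p[...,::-1])
move_l(B(-.114,0,.17),feed=.2); print(sense()["finger_gap"],sense()["time_s"])
p,d=camera("side"); cv2.imwrite("pics/side3.png",p[...,::-1])
cv2.imwrite("pics/z3.png",np.hstack([cv2.resize(cv2.imread(f"pics/side{i}.png")[190:310,190:310],(400,400),interpolation=2) for i in(2,3)]))
E
python3 lay.py
```

```text
tip along/across 0.0903 0.0022
tip along/across 0.0923 0.0011
6.1833
True [0.51715733 0.16016563 0.06657155] [ 2.62701033 -0.31263185 -0.65441854] 6.975
0.045277899813480064 8.1
```

View pics/z3.png

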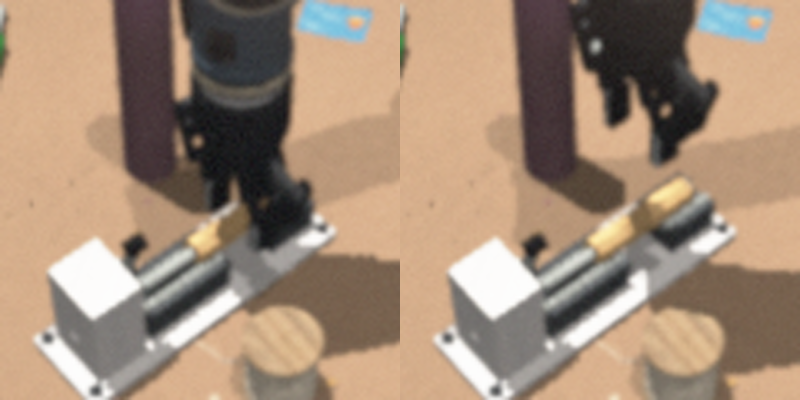

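The pin lies in both V sections, tip towards the gate and fingers clear. Next I'll swing the gate with closed fingers.

```bash
cat > gate.py <<'E'
from h import *
command_gripper(0.0,40)
Rg=R(YB)
movep(B(-.017,-.04,.19),Rg)
print(move_l(B(-.017,-.04,.125),feed=.12,until_force=8))
print(move_l(B(-.017,.028,.125),feed=.06,until_force=25))
s=sense(); print(s["position"],s["wrist_force"],s["time_s"])
move_l(B(-.017,.015,.125),feed=.1)
move_l(B(-.017,.0,.2),feed=.15)
movep(B(-.2,0,.17),R(YB-np.pi/2)); print(sense()["time_s"],sense()["finger_gap"])
im=[]
for k in("top","side"):
    p,d=camera(k); np.savez(k+"4.npz",p=p,d=d); p=p[...,::-1]; im.append(cv2.resize(p[185:260,130:230] if k=="top" else p[220:295,195:295],(400,300),interpolation=2))
cv2.imwrite("pics/z4.png",np.hstack(im))
E
python3 gate.py
```

```text
False
False
[0.52525604 0.25821356 0.12435843] [ 9.441841   -3.74465931 -6.57006061] 11.8167
13.8 9.59579639819437e-05
```

View pics/z4.png

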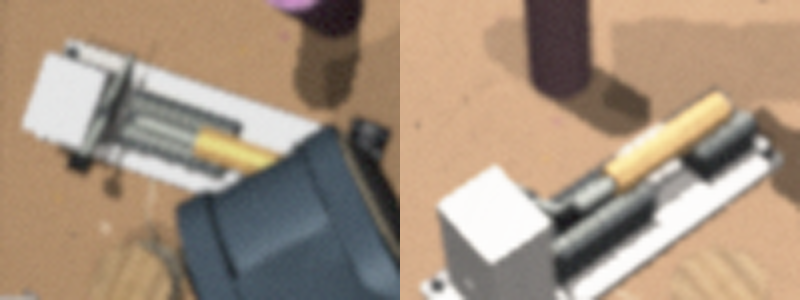

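The gate flap now lies aside, with the knob at about (150,225) in top. I'll check its angle numerically and where the pin is.

```bash
cat > c.py <<'E'
from h import *
S=np.load("top4.npz");p=S["p"];P=cloud("top",S["d"])
L=np.dstack([(P-M)@EX,(P-M)@EY,P[...,2]])
m=(L[...,0]>-.02)&(L[...,0]<.006)&(L[...,1]>.02)&(L[...,1]<.07)&(L[...,2]>.06)
print("knob",m.sum(),np.median(L[m],0).round(4),L[m].min(0).round(4),L[m].max(0).round(4))
q=ray("top",179.2,219.2,.05)-M; print("shoulder",q@EX,q@EY)
hsv=cv2.cvtColor(p,cv2.COLOR_RGB2HSV); w=(cv2.inRange(hsv,(18,70,130),(32,255,255))>0)&(abs(L[...,1])<.03)&(L[...,0]<-.03)&(L[...,0]>-.19)
print("handle",np.percentile(L[w],[2,50,98],axis=0).round(4).tolist())
S=np.load("side4.npz");P=cloud("side",S["d"]);L=np.dstack([(P-M)@EX,(P-M)@EY,P[...,2]]);hsv=cv2.cvtColor(S["p"],cv2.COLOR_RGB2HSV)
w=(cv2.inRange(hsv,(18,70,130),(32,255,255))>0)&(abs(L[...,1])<.03)&(L[...,0]<-.03)&(L[...,0]>-.21)&(L[...,2]>.035)
print("handle side",np.percentile(L[w],[2,50,98],axis=0).round(4).tolist())
E
python3 c.py
```

```text
knob 43 [-0.0062  0.0319  0.1077] [-0.0151  0.0205  0.0915] [0.0054 0.0404 0.1166]
shoulder -0.06893719646788375 -0.003888533427610901
handle [[-0.1286, -0.0131, 0.0384], [-0.0952, -0.0045, 0.0561], [-0.0701, 0.0082, 0.0625]]
handle side [[-0.1659, -0.0118, 0.0494], [-0.123, 0.0002, 0.0574], [-0.0713, 0.0058, 0.0614]]
```

The gate reads only about 0.85–0.93 rad, which is marginal. I'll push it further.

```bash
cat > gate2.py <<'E'
from h import *
movep(B(-.017,-.02,.19),R(YB))
print(move_l(B(-.017,-.02,.125),feed=.12,until_force=8))
print(move_l(B(-.017,.055,.124),feed=.06,until_force=25))
s=sense(); print(s["position"],s["wrist_force"],s["time_s"])
move_l(B(-.017,.035,.125),feed=.1)
move_l(B(-.017,.0,.2),feed=.15)
movep(B(-.22,0,.17),R(YB-np.pi/2)); print(sense()["time_s"])
for k in("top","side"):
    p,d=camera(k); np.savez(k+"4.npz",p=p,d=d)
E
python3 gate2.py; python3 c.py
```

```text
False
True
[0.52845322 0.25836976 0.12403458] [ 2.47988498 -0.78691028  1.14789862] 16.4417
18.4333
knob 48 [-0.0053  0.0346  0.1   ] [-0.0137  0.0203  0.0884] [0.0058 0.0454 0.1095]
shoulder -0.06893719646788375 -0.003888533427610901
handle [[-0.1581, -0.0134, 0.0392], [-0.1124, -0.0048, 0.0564], [-0.0714, 0.0055, 0.0616]]
handle side [[-0.1668, -0.0114, 0.0507], [-0.1248, 0.0001, 0.057], [-0.0721, 0.0061, 0.0605]]
```

```bash
cat > push.py <<'E'
from h import *
l=lambda s:np.round([(s["position"]-M)@EX,(s["position"]-M)@EY,s["position"][2]],4)
movep(B(-.024,.041,.16),R(YB))
print(move_l(B(-.024,.041,.117),feed=.06,until_force=20)); s=sense(); print(l(s),s["wrist_force"])
move_l(B(-.024,.041,.19),feed=.2)
movep(B(-.21,-.002,.17),R(YB-np.pi/2))
for k in("top","side"):
    p,d=camera(k); np.savez(k+"4.npz",p=p,d=d)
move_l(B(-.21,-.002,.073),feed=.15,until_force=10)
h=move_l(B(-.100,-.002,.073),feed=.045,until_force=15); s=sense(); print(h,l(s),s["wrist_force"],s["time_s"])
im=[]
for k in("top","side"):
    p,d=camera(k); np.savez(k+"5.npz",p=p,d=d); p=p[...,::-1]; im.append(cv2.resize(p[185:260,130:230] if k=="top" else p[220:295,195:295],(400,300),interpolation=2))
cv2.imwrite("pics/z5.png",np.hstack(im))
E
python3 push.py; python3 c.py
```

```text
False
[-0.025   0.0413  0.1164] [-3.01173789 -2.79436162 -0.33011801]
True [-0.1093 -0.0008  0.0715] [-1.01655969  0.15726671  0.00642172] 24.8917
knob 51 [-0.0052  0.0355  0.0967] [-0.0138  0.02    0.0828] [0.0056 0.047  0.1073]
shoulder -0.06893719646788375 -0.003888533427610901
handle [[-0.1394, -0.0132, 0.0387], [-0.1023, -0.0046, 0.0563], [-0.0707, 0.0059, 0.0615]]
handle side [[-0.1651, -0.009, 0.0522], [-0.1229, -0.0004, 0.0571], [-0.0707, 0.0058, 0.0604]]
```

View pics/z5.png

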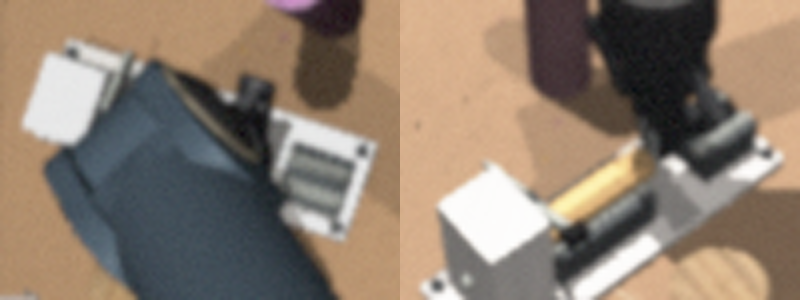

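The handle is at the block. I'll press once more to confirm it stops, then back off and measure.

```bash
cat > fin.py <<'E'
from h import *
l=lambda s:np.round([(s["position"]-M)@EX,(s["position"]-M)@EY,s["position"][2]],4)
h=move_l(B(-.098,-.002,.073),feed=.02,until_force=25); s=sense(); print(h,l(s),s["wrist_force"])
move_l(B(-.14,-.002,.073),feed=.1); move_l(B(-.16,-.002,.2),feed=.2)
movep(B(-.30,0.02,.25),R(YB-np.pi/2)); s=sense(); print(s["time_s"],s["wrist_force"])
im=[]
for k in("top","side"):
    p,d=camera(k); P=cloud(k,d); L=np.dstack([(P-M)@EX,(P-M)@EY,P[...,2]]); hsv=cv2.cvtColor(p,cv2.COLOR_RGB2HSV)
    w=(cv2.inRange(hsv,(18,70,130),(32,255,255))>0)&(abs(L[...,1])<.03)&(L[...,0]<.02)&(L[...,0]>-.21)&(L[...,2]>.035)
    print(k,w.sum(),np.percentile(L[w],[2,50,98],axis=0).round(4).tolist())
    p=p[...,::-1]; im.append(cv2.resize(p[185:260,130:230] if k=="top" else p[220:295,195:295],(400,300),interpolation=2))
cv2.imwrite("pics/z6.png",np.hstack(im))
E
python3 fin.py
```

```text
False [-0.1084 -0.0008  0.0712] [ -9.97600495 -17.37080984   8.60932044]
27.75 [-1.09651558 -0.35845533  0.0741005 ]
top 231 [[-0.0979, -0.0125, 0.041], [-0.0537, -0.0024, 0.0553], [-0.0094, 0.0087, 0.0597]]
side 142 [[-0.0945, -0.0126, 0.049], [-0.0589, -0.0006, 0.0562], [-0.0277, 0.0064, 0.0595]]
```

View pics/z6.png

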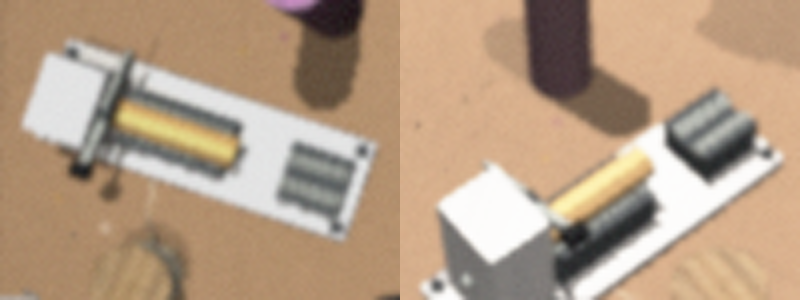

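Tail at x ≈ -95 to -98 mm, against -100 nominal when home. It hit a hard stop at about 20 N, and stopping against the flap would have left it near -107.

```bash
python3 -c "
from rig import *
finish_job()"
```

```text
the job is handed in; nothing more can be done
```

I laid the thin pin in the V runway, let go of it, swung the gate aside and pushed the pin from its tail until it stopped hard. The job was handed in at about 28 s on the robot's clock; no verdict was reported.

**Last checks**
- **Pin home:** a second push commanded about 10 mm further but moved only 1 mm, with about 20 N on the wrist. The cameras put the tail at -95 to -98 mm (about -100 when home), after roughly 71 mm of travel. I could not see the shoulder itself, because the gate hides it in the top view.
- **On the axis:** the handle's median was 2.4 mm off the axis in the top view and 0.6 mm off in the side view. That agrees with the pin sitting in the V, given that calibration is good to about 2 mm.
- **Gate:** the first swing left it only marginally open (about 0.85–0.93 rad), and the second stopped early on its 25 N limit. A final press from above brought it to about 1.1 rad (estimated), and the handle passed.
- **Other objects:** I did not knowingly touch the thick pin, candle, spool or mould, but I did not re-measure where they stand. The arm was clear of everything at hand-in.

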